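# Stir the drying stone beads

### The arm

A 6-joint arm with a two-finger parallel gripper is mounted at the origin on the work surface. World frame = base frame: x ahead of the robot, y to its left, z up, the work surface at z = 0. Lengths are in m, angles in rad, forces in N, time in s.
With the tool pointing down it reaches from about 0.35 to 0.775 m from the base axis. Payload 5.5 kg.
Tool frame: the origin (TCP) lies midway between the tips of the shut fingers; the grasp point (between the pads) lies 19 mm behind it; z points along the fingers, y is the line along which they close (so a half turn about z gives the same grasp; the last joint's range is limited). The gripper opens to 85 mm and grips with 20 to 120 N. Pads are 22 mm wide; open, the fingers measure 114 mm over their backs; the gripper's body (76 mm by 85 mm) begins 54 mm behind the grasp point. The pads swing forward as they close: fully open they stand 13 mm farther back than shut.
Start: joints at [1.122, 0.313, 0.046, 1.304, 0, 1.431], TCP at [0.175, 0.548, 0.231] pointing down, gripper open.
Joint ranges: [-2.76, 2.76], [-0.86, 1.69], [-1.03, 1.26], [-2.2, 2.34], [-1.47, 1.5], [-3.14, 3.14]. Speed limits (rad/s): [2.57, 2.57, 3.14, 3.14, 3.14, 3.14].

### API

Orientations are given as a unit quaternion [w, x, y, z].
In Python, from workcell import get_state, read_camera, camera_info, hand_in, recognise gives the robot as it stands.
- The arm moves only by the tool arm_command, never from a script. Its argument "moves" is one flat list of numbers, 7 for each row, row after row: the opening, from -1 (shut) to 1 (fully open), then the shift along the tool's x, y, z in mm, then the turn, a rotation vector about the tool's x, y, z in rad. A call has 1 to 8 rows; each row shifts and turns the commanded pose from where the row before left it, along the tool's axes as they then stand; what a row does not reach is not made up. A row lasts 1/8 s, in which the tool goes at most 62.5 mm and 10.7 degrees, less where a joint would pass 70% of its speed; a pose out of reach is approached as far as the arm can. A call with a gripper value outside its range is refused whole. The fingers move at their own pace and stop on an object; "newtons" is the grip in N (left out, the last holds). Time passes only in rows, so rows that do not move let the fingers close. It gives the time, the measured TCP pose, the force, the opening and the grip force at its end, in the units of the state.
- get_state(): the state, without advancing time (a new reading comes with each control period).
- read_camera(name): name is "scene" or "top" or "wrist"; returns (picture, depth): 384x512x3 uint8, blue, green, red; 384x512 float32, m along the optical axis (not along the pixel's ray), 0 where there is no reading.
- camera_info(name): a dict with "fovy" (degrees; the focal length in pixels is half the picture's height over the tangent of half this angle, whatever the lens; pixels are square), "cx", "cy" (the principal point, pixels), "eye" and "orientation" of the camera in the world; the wrist camera has in their place "tool_from_camera" (4x4, takes a point from camera to tool coordinates, whose origin is the TCP and whose axes are the flange's). Camera axes: x right, y down, z forward; pixel columns grow to the right and rows downward; lengths in m; the calibration is good to about 2 mm. A picture is of the moment at which its call begins: read the wrist's pose just before it. camera_info takes no time and is no camera call.
- hand_in(): hands the job in; it is judged then, once.
Trained networks look in the newest picture that a camera, given by its name, has taken for a name from the list of things; names that differ only in an ending like _2 or _b are one class to them, and where a whole thing is asked for, a point or a joint stands for the part that bears it (a point fixed in the world has none). Each returns a list of dicts, best first, with "confidence" (0 to 1); they miss things now and then, are a little off and sometimes report something else, mostly with a low value. They report only what shows in the picture. A call takes as long as a camera call.
- recognise(camera, label): "point" ([column, row] in pixels, amid what is visible of it).
The state is a dict: "clock": time; "joint_pos": joint angles; "qvel": joint speeds; "tau": joint torques, N m; "tcp_pos": TCP position; "orientation": TCP orientation; "wrist_force": force on the tool from outside, world axes, zero at the start; "ft_torque": the same for the moment, N m; "finger_gap": finger opening in m; "grip_force": force on a finger pad.
Only numpy, scipy, OpenCV 4.12 (cv2) and the standard library are available. Lean on these libraries where they do the work, as an engineer would, in place of code of your own. Each camera call takes 0.05 s, during which the arm holds its last target. There are 200 camera calls.

### The job

Polished stone beads are drying in the marble bowl: take the wooden paddle out of the clay jar and, with its blade down among the beads, stir about three times right round the bowl, so that every bead gets shifted from where it lay. Then set the paddle down standing in the jar again, blade down, without dropping it in, and let go. Work gently - no hard knocks of the paddle on bowl or jar, no beads spilled, bowl and jar left standing where they are - and leave the other tools on the bench alone.

Things in the scene. Friction and masses are not known exactly. Their poses are not given: they have to be found in the camera images.
- bowl: Heavy bowl of pale marble, loose, about 1.9 kg, standing on the bench. Origin: centre of its underside, z up. Outside radius 74 mm at the foot and 93 mm at the rim, 70 mm high; wall 11 mm, flaring. Flat inner floor at z = 12 mm, 67 mm in radius; inner radius about 77 mm at half height, 82 mm at the rim. Its place and the jar's may be swapped (left or right).
- bead1: Bead 1 of seven alike: a loose grey bead of polished, slippery stone, barrel-shaped, 30 mm across and 24 mm along its hole, 35 g. Origin at its centre, z along the hole. At the start all lie flat in one layer on the bowl's floor: bead 1 near the middle, beads 2 to 7 in a ring of 43 mm radius round it which has room for seven, so that there is one gap where an eighth would fit.
- bead2: Bead 2 of seven alike: a loose grey bead of polished, slippery stone, barrel-shaped, 30 mm across and 24 mm along its hole, 35 g. Origin at its centre, z along the hole. At the start all lie flat in one layer on the bowl's floor: bead 1 near the middle, beads 2 to 7 in a ring of 43 mm radius round it which has room for seven, so that there is one gap where an eighth would fit.
- bead3: Bead 3 of seven alike: a loose grey bead of polished, slippery stone, barrel-shaped, 30 mm across and 24 mm along its hole, 35 g. Origin at its centre, z along the hole. At the start all lie flat in one layer on the bowl's floor: bead 1 near the middle, beads 2 to 7 in a ring of 43 mm radius round it which has room for seven, so that there is one gap where an eighth would fit.
- bead4: Bead 4 of seven alike: a loose grey bead of polished, slippery stone, barrel-shaped, 30 mm across and 24 mm along its hole, 35 g. Origin at its centre, z along the hole. At the start all lie flat in one layer on the bowl's floor: bead 1 near the middle, beads 2 to 7 in a ring of 43 mm radius round it which has room for seven, so that there is one gap where an eighth would fit.
- bead5: Bead 5 of seven alike: a loose grey bead of polished, slippery stone, barrel-shaped, 30 mm across and 24 mm along its hole, 35 g. Origin at its centre, z along the hole. At the start all lie flat in one layer on the bowl's floor: bead 1 near the middle, beads 2 to 7 in a ring of 43 mm radius round it which has room for seven, so that there is one gap where an eighth would fit.
- bead6: Bead 6 of seven alike: a loose grey bead of polished, slippery stone, barrel-shaped, 30 mm across and 24 mm along its hole, 35 g. Origin at its centre, z along the hole. At the start all lie flat in one layer on the bowl's floor: bead 1 near the middle, beads 2 to 7 in a ring of 43 mm radius round it which has room for seven, so that there is one gap where an eighth would fit.
- bead7: Bead 7 of seven alike: a loose grey bead of polished, slippery stone, barrel-shaped, 30 mm across and 24 mm along its hole, 35 g. Origin at its centre, z along the hole. At the start all lie flat in one layer on the bowl's floor: bead 1 near the middle, beads 2 to 7 in a ring of 43 mm radius round it which has room for seven, so that there is one gap where an eighth would fit.
- jar: Clay jar, loose, about 0.6 kg, open at the top, standing on the bench. Origin: centre of its underside, z up. Outside 88 mm in diameter, 105 mm high, mouth 70 mm wide inside, inner floor at z = 8 mm.
- paddle: Wooden stirring paddle, 200 mm long, 60 g. It starts standing blade down in the jar, leaning 0.24 rad on the rim in any direction. Origin: centre of the blade's foot; z runs up the paddle to the handle's end. Blade: z 0 to 70 mm, 28 mm wide (x), 12 mm thick (y). Handle: z 65 to 200 mm, flat-sided, 18 (x) by 14 mm (y). Grip it with 25 N or more, or it may turn in the fingers.
- paddle_tip (a point): Centre of the foot of the paddle's blade (same point as the paddle's origin).
- paddle_grip (a point): Point on the handle's axis, 155 mm above the foot, 45 mm below the handle's end: a good place to grip, clear of the jar's rim. Axes as the paddle's.
- bench_block: Bystander: square steel bench block, 76 x 76 x 22 mm, lying between bowl and jar. Origin: centre of its underside.
- mallet: Bystander: small wooden mallet lying on the bench beyond bowl and jar; head 44 mm in diameter and 85 mm long (y), handle 200 mm along -x. Origin under the head.
- pliers: Bystander: pliers lying on the bench near the robot, 150 mm long, 10 mm high. Origin under the joint, jaws to +x.
- file: Bystander: flat file with wooden handle lying on the left of the bench, 235 mm long (x), 16 mm high. Origin under it, 9 mm from its middle towards the handle.

How it is judged:
By the outcome, as a careful person would: the job done as asked, in the order asked, and still so for the second after the job is handed in, with the robot touching nothing.
It also fails if it takes over 72 s, if anything falls off the work surface, if the arm or the gripper's body presses on something with over 40 N, if the wrist force passes 120 N, or if a joint passes its speed limit or range.

## Working session

There is one attempt and no reset: what is moved stays moved. The work goes in short steps, Python scripts to look and compute and a tool call to move; the robot and the scene stay as the last step left them, time stands still between calls to the robot, and variables do not carry over. Pictures are saved under pics/ and viewed, at most 10 in all, crops included, and the job is handed in when it is done.

Besides the shell and the picture viewer there is one more tool, called after "Request:" as name(argument=value, ...) on one line, values as JSON. arm_command: Moves the arm, as the interface text tells. Its arguments: {"type":"object","properties":{"moves":{"type":"array"},"newtons":{"type":"number"}},"required":["moves"]}

```bash
mkdir -p pics; ls
cat > h.py <<'E'
import numpy as np, cv2
from workcell import *
from scipy.spatial.transform import Rotation as R
def q2R(q): return R.from_quat([q[1],q[2],q[3],q[0]]).as_matrix()
def campose(n,st=None):
    c=camera_info(n); f=192/np.tan(np.radians(c["fovy"])/2)
    if n=="wrist":
        T=np.array(c["tool_from_camera"]); Rt=q2R(st["orientation"])
        return f,c["cx"],c["cy"],Rt@T[:3,:3],Rt@T[:3,3]+np.array(st["tcp_pos"])
    o=np.array(c["orientation"]); Rm=q2R(o) if o.size==4 else o
    return f,c["cx"],c["cy"],Rm,np.array(c["eye"])
def cloud(n,d,st=None):
    f,cx,cy,Rm,e=campose(n,st); v,u=np.mgrid[:384,:512]
    P=np.stack([(u-cx)/f*d,(v-cy)/f*d,d],-1)
    return P@Rm.T+e
E
python3 - <<'E'
from h import *
print(get_state())
for n in("scene","top","wrist"): print(n,camera_info(n))
out=[]
for n in("scene","top"):
    p,d=read_camera(n); np.savez(n,p=p,d=d); out.append(p)
    W=cloud(n,d)
    for l in("bowl","jar","paddle","paddle_grip","bench_block","mallet","pliers","file"):
        for r in recognise(n,l)[:2]:
            u,v=np.round(r["point"]).astype(int); print(n,l,r["confidence"],u,v,W[v,u].round(3))
cv2.imwrite("pics/a.png",out[0]); cv2.imwrite("pics/b.png",out[1])
E
```

```text
pics
{'clock': 0.0, 'joint_pos': array([ 1.12242603e+00,  3.14043095e-01,  4.49811678e-02,  1.30357376e+00,
       -1.51182610e-05,  1.43120795e+00]), 'qvel': array([-7.13652290e-04,  7.49866050e-04,  8.65456837e-05,  2.72210864e-04,
       -1.75972170e-03, -1.62482316e-04]), 'tau': array([-1.55474885e-03, -4.80628502e+01,  2.98531383e+01,  1.92296872e-02,
       -3.22806791e-04, -2.36279092e-06]), 'tcp_pos': array([0.1745302 , 0.54734845, 0.23038546]), 'orientation': array([-2.59254291e-04,  1.53778264e-01,  9.88104954e-01, -8.82413838e-04]), 'wrist_force': array([ 0.39498163,  0.40368709, -0.22761011]), 'ft_torque': array([ 0.02654387,  0.01385726, -0.02640303]), 'grip_force': 0.0, 'finger_gap': 0.0854526029185577}
scene {'fovy': 44.27632230084079, 'cx': 261.6627860831451, 'cy': 189.13326316128067, 'eye': array([ 0.94185799, -0.64237176,  1.03073418]), 'orientation': array([-0.33976062,  0.91186326,  0.21571223, -0.08084776])}
top {'fovy': 42.825221096051735, 'cx': 247.96760192014577, 'cy': 191.85462436449598, 'eye': array([0.44794852, 0.07503251, 1.25904022]), 'orientation': array
[... 736 characters left out ...]
.024]
scene mallet 0.63 288 300 [ 0.761 -0.146  0.03 ]
scene pliers 0.64 197 205 [0.411 0.014 0.011]
scene file 0.63 287 130 [0.504 0.41  0.008]
top bowl 0.89 358 230 [ 0.499 -0.212  0.013]
top jar 0.63 195 232 [0.496 0.203 0.005]
top paddle 0.83 181 242 [0.468 0.223 0.125]
top paddle 0.38 195 235 [0.488 0.203 0.003]
top paddle_grip 0.69 183 245 [0.463 0.231 0.021]
top paddle_grip 0.64 334 239 [ 0.476 -0.146  0.038]
top bench_block 0.79 272 191 [0.598 0.006 0.022]
top bench_block 0.53 179 242 [0.468 0.225 0.14 ]
top mallet 0.71 321 124 [ 0.768 -0.12   0.039]
top mallet 0.23 346 249 [ 0.451 -0.175  0.035]
top pliers 0.88 275 265 [ 0.411 -0.001  0.002]
top file 0.94 109 220 [0.527 0.422 0.009]
```

View pics/a.png

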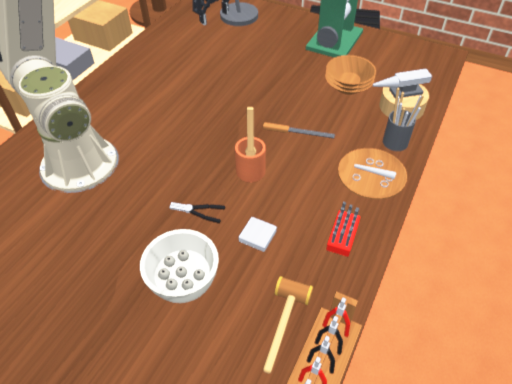

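View pics/b.png

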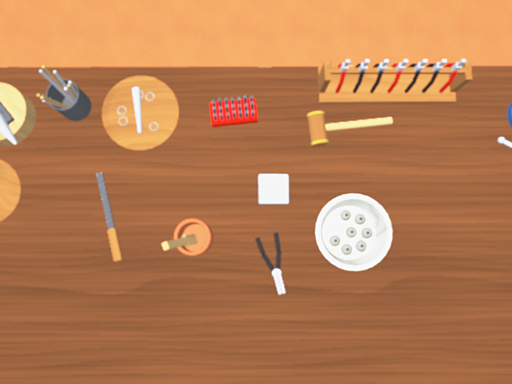

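Run:
```python
from h import *
from scipy.optimize import least_squares
def circ(P):
    f=lambda q:np.hypot(P[:,0]-q[0],P[:,1]-q[1])-q[2]
    r=least_squares(f,[*P.mean(0)[:2],.05],loss="soft_l1",f_scale=.003); return r.x.round(4)
for n in("top","scene"):
    z=np.load(n+".npz"); W=cloud(n,z["d"]); W=W[z["d"]>0]
    def near(c,r,lo,hi): return W[(np.hypot(W[:,0]-c[0],W[:,1]-c[1])<r)&(W[:,2]>lo)&(W[:,2]<hi)]
    b=near((.48,-.2),.13,.062,.085); print(n,"bowl rim",len(b),circ(b),np.median(b[:,2]).round(4))
    j=near((.49,.2),.08,.1,.109); print("jar rim",len(j),circ(j),np.median(j[:,2]).round(4))
    p=near((.48,.22),.12,.115,.22)
    print("paddle",len(p),p[:,2].max())
    for lo in np.arange(.115,.21,.01):
        s=p[(p[:,2]>=lo)&(p[:,2]<lo+.01)]
        if len(s): print(round(lo,3),len(s),s.mean(0).round(4),s.min(0).round(3),s.max(0).round(3))
    print("bench z",np.median(W[abs(W[:,2])<.015][:,2]))
```

```text
top bowl rim 1126 [ 0.4939 -0.1856  0.0862] 0.0697
jar rim 330 [0.4827 0.2007 0.039 ] 0.1047
paddle 176 0.2081750457690108
0.115 13 [0.4694 0.2229 0.1203] [0.459 0.219 0.115] [0.478 0.23  0.125]
0.125 12 [0.4695 0.2252 0.1305] [0.462 0.222 0.127] [0.478 0.229 0.134]
0.135 16 [0.4685 0.2281 0.1399] [0.457 0.223 0.135] [0.477 0.234 0.145]
0.145 14 [0.4674 0.2302 0.15  ] [0.457 0.227 0.146] [0.475 0.235 0.155]
0.155 13 [0.4676 0.2328 0.1602] [0.459 0.229 0.156] [0.475 0.238 0.165]
0.165 16 [0.4655 0.2347 0.1692] [0.455 0.23  0.166] [0.472 0.239 0.175]
0.175 17 [0.4628 0.2361 0.1807] [0.454 0.232 0.175] [0.472 0.24  0.184]
0.185 12 [0.4649 0.2395 0.1887] [0.457 0.236 0.185] [0.472 0.243 0.194]
0.195 52 [0.4616 0.2465 0.2012] [0.452 0.237 0.195] [0.469 0.256 0.205]
0.205 11 [0.4575 0.2443 0.2064] [0.452 0.24  0.205] [0.461 0.249 0.208]
bench z 0.00020007169098379407
scene bowl rim 1123 [ 0.4943 -0.1911  0.0865] 0.0693
jar rim 228 [0.4828 0.1954 0.0383] 0.1039
paddle 212 0.20567112587504743
0.115 23 [0.4708 0.2214 0.1202] [0.462 0.214 0.116] [0.479 0.229 0.125]
0.125 22 [0.4693 0.2239 0.1303] [0.461 0.218 0.125] [0.477 0.234 0.134]
0.135 20 [0.469  0.2256 0.1402] [0.461 0.218 0.136] [0.476 0.234 0.145]
0.145 24 [0.4674 0.2285 0.149 ] [0.46  0.221 0.145] [0.476 0.238 0.155]
0.155 25 [0.4675 0.2318 0.1596] [0.458 0.226 0.155] [0.474 0.246 0.164]
0.165 24 [0.4658 0.233  0.1702] [0.458 0.227 0.165] [0.473 0.246 0.175]
0.175 23 [0.4646 0.2339 0.1807] [0.456 0.229 0.175] [0.473 0.242 0.185]
0.185 18 [0.4634 0.237  0.1898] [0.455 0.231 0.186] [0.469 0.243 0.194]
0.195 30 [0.4613 0.2403 0.2006] [0.451 0.233 0.195] [0.47  0.249 0.205]
0.205 3 [0.4594 0.2412 0.2054] [0.457 0.235 0.205] [0.462 0.247 0.206]
bench z -2.4195266997706355e-05
```

The scene view shows the bowl with its beads at about (180,265), the jar at (251,160) and the paddle rising to (250,110). The top view shows the jar at (193,237) with the handle leaning to the left of it, and the bowl at (353,231). The two cameras disagree by about 5 mm in y, so I'm bringing the wrist camera over the jar.

Request:
arm_command(moves=[1, -47, -28, -16, 0, 0, 0, 1, -47, -28, -16, 0, 0, 0, 1, -47, -28, -16, 0, 0, 0, 1, -47, -28, -16, 0, 0, 0, 1, -47, -28, -16, 0, 0, 0, 1, -47, -28, -16, 0, 0, 0, 1, -47, -28, -16, 0, 0, 0, 1, -47, -28, -16, 0, 0, 0])

```text
clock: 1.9
tcp_pos: [0.4659, 0.2187, 0.3601]
orientation: [0.0, 0.154, 0.988, 0.0]
wrist_force: [1.5, 1.8, -1.3]
finger_gap: 0.0854
grip_force: 0.0
```

Request:
arm_command(moves=[1, 0, 0, 0, 0, 0, 0, 1, 0, 0, 0, 0, 0, 0])

```text
clock: 2.15
tcp_pos: [0.4647, 0.2201, 0.3591]
orientation: [-0.0, 0.154, 0.988, 0.0]
wrist_force: [-0.1, -0.5, -0.0]
finger_gap: 0.0855
grip_force: 0.0
```

```bash
cat >> h.py <<'E'
from scipy.optimize import least_squares
def circ(P):
    f=lambda q:np.hypot(P[:,0]-q[0],P[:,1]-q[1])-q[2]
    return least_squares(f,[*P.mean(0)[:2],.05],loss="soft_l1",f_scale=.003).x.round(4)
def near(W,c,r,lo,hi): return W[(np.hypot(W[:,0]-c[0],W[:,1]-c[1])<r)&(W[:,2]>lo)&(W[:,2]<hi)]
E
python3 - <<'E'
from h import *
st=get_state(); print(st["tcp_pos"],st["orientation"],st["joint_pos"].round(2),st["wrist_force"])
p,d=read_camera("wrist"); np.savez("w1",p=p,d=d); cv2.imwrite("pics/c.png",p)
W=cloud("wrist",d,st)
for l in("jar","paddle_grip"): print(l,recognise("wrist",l)[:2])
W=W[d>0]
j=near(W,(.483,.198),.08,.1,.109); print("jar",len(j),circ(j))
q=near(W,(.475,.225),.12,.115,.22)
for lo in np.arange(.115,.21,.01):
    s=q[(q[:,2]>=lo)&(q[:,2]<lo+.01)]
    if len(s): print(round(lo,3),len(s),s.mean(0).round(4),s.min(0).round(3),s.max(0).round(3))
t=q[q[:,2]>.194]
h=cv2.minAreaRect((t[:,:2]*1000).astype(np.float32)); print(h)
E
```

```text
[0.46471968 0.22007237 0.35905883] [-3.46596807e-04  1.54218976e-01  9.88036629e-01  8.64317937e-05] [0.29 0.19 0.2  1.58 0.   0.6 ] [-0.06538194 -0.5147651  -0.00955109]
jar [{'point': [265.2, 162.7], 'confidence': 0.25}]
paddle_grip [{'point': [262.6, 165.6], 'confidence': 0.87}]
jar 746 [0.4816 0.2002 0.039 ]
0.115 18 [0.4654 0.2232 0.1212] [0.459 0.219 0.116] [0.477 0.23  0.125]
0.125 16 [0.4647 0.225  0.1308] [0.458 0.221 0.125] [0.475 0.233 0.135]
0.135 20 [0.4635 0.2266 0.1406] [0.457 0.223 0.135] [0.475 0.232 0.144]
0.145 20 [0.4619 0.2291 0.151 ] [0.456 0.225 0.146] [0.473 0.235 0.154]
0.155 21 [0.461  0.2316 0.1612] [0.455 0.227 0.157] [0.472 0.238 0.165]
0.165 23 [0.4592 0.2341 0.1702] [0.453 0.229 0.165] [0.471 0.241 0.175]
0.175 26 [0.4587 0.2358 0.1799] [0.453 0.231 0.175] [0.471 0.244 0.185]
0.185 28 [0.4584 0.2379 0.1896] [0.451 0.234 0.185] [0.471 0.245 0.195]
0.195 186 [0.4595 0.2454 0.2026] [0.451 0.236 0.195] [0.47  0.254 0.205]
0.205 11 [0.4606 0.2429 0.2055] [0.456 0.24  0.205] [0.465 0.245 0.206]
((460.48956298828125, 244.90435791015625), (17.302608489990234, 15.629057884216309), 27.025794982910156)
```

```bash
cat > fit.py <<'E'
from h import *
st=get_state(); S=[]
for n,f in(("wrist","w1"),("top","top"),("scene","scene")):
    z=np.load(f+".npz"); W=cloud(n,z["d"],st)[z["d"]>0]; S.append(near(W,(.47,.225),.06,.114,.22))
def sdf(P,x):
    Rm=R.from_euler("ZYZ",[x[3],x[4],x[5]]).as_matrix()
    L=(P-np.r_[x[0],x[1],.155])@Rm           # handle local, centre at height .155
    L[:,2]-=x[2]                                # distance to handle's end
    q=np.c_[abs(L[:,0])-.009,abs(L[:,1])-.007,L[:,2]]
    return np.linalg.norm(np.maximum(q,0),axis=1)+np.minimum(q.max(1),0)
def res(x):
    return np.concatenate([sdf(P-np.r_[o,0],x[:6])*np.sqrt(300/len(P)) for P,o in zip(S,([0,0],x[6:8],x[8:10]))]+[x[6:]*3])
for k in range(4):
    x0=np.r_[.463,.231,.05,2.0,.24,-2.0+np.pi/4*k,0,0,0,0]
    r=least_squares(res,x0,loss="soft_l1",f_scale=.0015,x_scale=np.r_[.001,.001,.001,.05,.05,.05,[.001]*4])
    print(round(r.cost*1e6,1),r.x.round(4),"faceyaw",np.degrees(r.x[3]+r.x[5]).round(1))
z=np.load("w1.npz")["p"][90:270,170:370]; cv2.imwrite("pics/d.png",cv2.resize(z,None,fx=3,fy=3,interpolation=cv2.INTER_CUBIC))
E
python3 fit.py
```

```text
502.2 [ 4.6460e-01  2.3680e-01  5.0100e-02  2.0026e+00  2.4630e-01 -1.5080e+00
  7.0000e-04  7.0000e-04  1.0000e-04 -1.8000e-03] faceyaw 28.3
502.2 [ 4.6460e-01  2.3680e-01  5.0100e-02  2.0026e+00  2.4630e-01 -1.5080e+00
  7.0000e-04  7.0000e-04  1.0000e-04 -1.8000e-03] faceyaw 28.3
536.0 [ 4.6210e-01  2.3790e-01  4.9700e-02  1.9838e+00  2.4620e-01  2.8700e-02
  1.5000e-03  1.0000e-03  1.9000e-03 -1.4000e-03] faceyaw 115.3
536.0 [ 4.6210e-01  2.3790e-01  4.9700e-02  1.9838e+00  2.4620e-01  2.8700e-02
  1.5000e-03  1.0000e-03  1.9000e-03 -1.4000e-03] faceyaw 115.3
```

View pics/d.png

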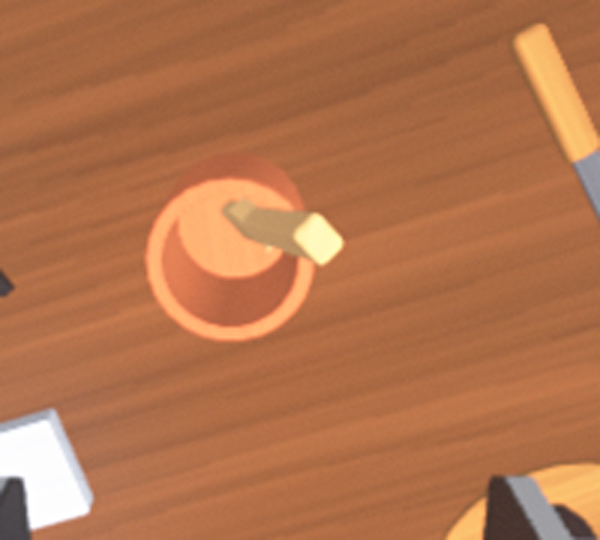

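The crop shows the jar mouth around (235,260) and the handle's end face at (318,240), leaning right. The fitted tilt of 0.246 rad and foot height of 9.6 mm match the text. Next I'm planning the approach.

```bash
cat > plan.py <<'E'
from h import *
import json
def pose(): 
    s=get_state(); return np.array(s["tcp_pos"]),q2R(s["orientation"])
def rows(p,Rm,wps,show=True):
    """wps: (pos,R,n,open) -> rows in rounded tool-frame numbers"""
    out=[]
    for tp,tR,n,g in wps:
        p0,R0=p.copy(),Rm.copy(); dv=R.from_matrix(R0.T@tR).as_rotvec()
        for k in range(1,n+1):
            gp=p0+(tp-p0)*k/n; gR=R0@R.from_rotvec(dv*k/n).as_matrix()
            s=np.round(Rm.T@(gp-p)*1000); w=np.round(R.from_matrix(Rm.T@gR).as_rotvec(),2)
            p=p+Rm@s/1000; Rm=Rm@R.from_rotvec(w).as_matrix()
            out.append([g,*[int(v) for v in s],*[float(v)+0 for v in w]])
    if show:
        for i in range(0,len(out),8): print(json.dumps([v for r in out[i:i+8] for v in r]).replace(".0,",",").replace("-0,","0,"))
    return p,Rm
def frame(z,yaz):
    z=z/np.linalg.norm(z); y=np.array([np.cos(yaz),np.sin(yaz),0]); y-=z*(y@z); y/=np.linalg.norm(y)
    return np.c_[np.cross(y,z),y,z]
az,t=2.0026,.246
A=np.array([np.sin(t)*np.cos(az),np.sin(t)*np.sin(az),np.cos(t)])
G=np.array([.4646,.2368,.155])+.005*A
GR=frame(-A,np.radians(118.3)); TG=G-.019*A
E
python3 - <<'E'
from plan import *
p,r=pose(); print(TG,A)
rows(p,r,[(TG+.09*A,GR,6,1),(TG,GR,6,1)])
E
```

```text
[0.46602685 0.23370357 0.14142148] [-0.10191811  0.22117364  0.96989428]
[1, 3, 5, 22, 0.04, -0.01, -0.13, 1, 2, 6, 21, 0.04, -0.02, -0.14, 1, 2, 7, 21, 0.04, -0.01, -0.13, 1, 1, 8, 21, 0.04, -0.02, -0.13, 1, 0, 9, 21, 0.04, -0.01, -0.14, 1, -1, 10, 20, 0.04, -0.01, -0.13, 1, 0, 0, 15, 0, 0, 0, 1, 0, 0, 15, 0, 0, 0.0]
[1, 0, 0, 15, 0, 0, 0, 1, 0, 0, 15, 0, 0, 0, 1, 0, 0, 15, 0, 0, 0, 1, 0, 0, 15, 0, 0, 0.0]
```

Request:
arm_command(moves=[1, 3, 5, 22, 0.04, -0.01, -0.13, 1, 2, 6, 21, 0.04, -0.02, -0.14, 1, 2, 7, 21, 0.04, -0.01, -0.13, 1, 1, 8, 21, 0.04, -0.02, -0.13, 1, 0, 9, 21, 0.04, -0.01, -0.14, 1, -1, 10, 20, 0.04, -0.01, -0.13, 1, 0, 0, 0, 0, 0, 0, 1, 0, 0, 0, 0, 0, 0])

```text
clock: 3.3
tcp_pos: [0.458, 0.2533, 0.2297]
orientation: [0.021, -0.243, 0.962, -0.121]
wrist_force: [0.2, 0.1, -0.2]
finger_gap: 0.0854
grip_force: 0.0
```

Run:
```python
from plan import *
st=get_state(); p,r=pose(); print(p,TG+.09*A,(GR.T@r).round(3),st["joint_pos"].round(2))
im,d=read_camera("wrist"); cv2.imwrite("pics/e.png",im)
W=cloud("wrist",d,st)[d>0]; L=(W-TG)@GR   # tool coords at grasp
s=L[(abs(L[:,0])<.03)&(abs(L[:,1])<.03)&(L[:,2]<.02)&(L[:,2]>-.07)]
for lo in np.arange(-.07,.02,.01):
    q=s[(s[:,2]>=lo)&(s[:,2]<lo+.01)]
    if len(q): print(round(lo,2),len(q),q.min(0).round(4),q.max(0).round(4))
rows(p,r,[(TG,GR,6,1)])
```

```text
[0.45799635 0.25331401 0.22966636] [0.45685422 0.2536092  0.22871197] [[ 1.    -0.001  0.003]
 [ 0.001  1.    -0.001]
 [-0.003  0.001  1.   ]] [ 0.49  0.24 -0.07  1.27 -0.25  0.  ]
-0.07 438 [-0.0082 -0.0088 -0.0653] [ 0.0098  0.0056 -0.06  ]
-0.06 97 [ 0.0061 -0.0082 -0.0599] [ 0.0097  0.0056 -0.05  ]
-0.05 84 [ 0.0063 -0.0083 -0.05  ] [ 0.0099  0.0055 -0.0402]
-0.04 72 [ 0.0059 -0.0079 -0.0398] [ 0.0098  0.0057 -0.0302]
-0.03 61 [ 0.0069 -0.0081 -0.03  ] [ 0.0097  0.0052 -0.0201]
-0.02 60 [ 0.0061 -0.0075 -0.0199] [ 0.0096  0.0057 -0.0101]
-0.01 47 [ 0.0071 -0.0078 -0.0098] [ 0.0095  0.0051 -0.0002]
0.0 46 [ 0.0067 -0.008   0.0003] [0.0095 0.0053 0.0097]
0.01 42 [ 0.0063 -0.0082  0.01  ] [0.0095 0.0056 0.0198]
[1, 0, 0, 15, 0, 0, 0, 1, 0, 0, 15, 0, 0, 0, 1, 0, 1, 15, 0, 0, 0, 1, 0, 0, 15, 0, 0, 0, 1, 0, 0, 16, 0, 0, 0, 1, 1, 0, 15, 0, 0, 0.0]
```

View pics/e.png

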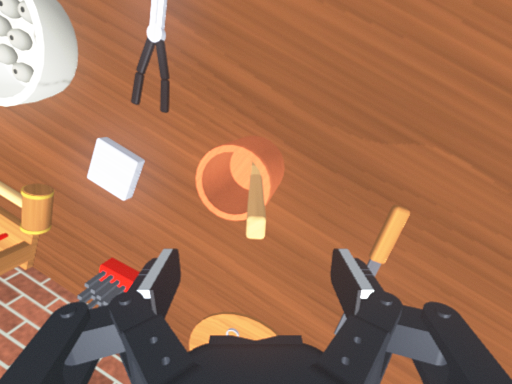

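The handle sits at (256,200), centred between the fingers, and measures 18 mm in tool x and 14 mm in tool y. I'm descending to it and gripping.

Request:
arm_command(moves=[1, 0, 0, 15, 0, 0, 0, 1, 0, 0, 15, 0, 0, 0, 1, 0, 0, 15, 0, 0, 0, 1, 0, 0, 15, 0, 0, 0, 1, 0, 0, 16, 0, 0, 0, 1, 1, -1, 15, 0, 0, 0, 1, 0, 0, 0, 0, 0, 0])

```text
clock: 4.22
tcp_pos: [0.4658, 0.2301, 0.1393]
orientation: [0.019, -0.243, 0.962, -0.122]
wrist_force: [-0.9, 0.1, 0.1]
finger_gap: 0.0853
grip_force: 0.0
```

Request:
arm_command(moves=[-1, 0, 0, 0, 0, 0, 0, -1, 0, 0, 0, 0, 0, 0, -1, 0, 0, 0, 0, 0, 0, -1, 0, 0, 0, 0, 0, 0, -1, 0, 0, 0, 0, 0, 0, -1, 0, 0, 0, 0, 0, 0], newtons=45)

```text
clock: 4.97
tcp_pos: [0.4669, 0.2311, 0.141]
orientation: [0.021, -0.243, 0.962, -0.122]
wrist_force: [0.4, 0.8, 0.6]
finger_gap: 0.0135
grip_force: 47.7
```

Run:
```python
from plan import *
st=get_state(); p,r=pose(); print(p,TG,st["wrist_force"].round(1),st["finger_gap"],st["grip_force"])
# foot is 136 mm ahead of TCP
foot=p+r[:,2]*.136; print("foot",foot)
V=frame(np.array([0,0,-1.]),np.radians(118.3))
J=np.array([.4816,.2002,0])
p,r=rows(p,r,[(p+[0,0,.008],r,2,-1),(J+[0,0,.008+.014+.136],V,6,-1),(J+[0,0,.31],V,8,-1)])
print(p)
```

```text
[0.46688453 0.23111711 0.14104589] [0.46602685 0.23370357 0.14142148] [0.4 0.8 0.6] 0.013452770702987296 47.73858189582825
foot [0.48035543 0.20064956 0.00918891]
[-1, 0, -1, -4, 0, 0, 0, -1, 0, -1, -4, 0, 0, 0, -1, 0, -6, 0, -0.04, 0, 0, -1, 1, -6, 0, -0.04, -0.01, 0, -1, 0, -6, -1, -0.04, 0, 0, -1, 0, -5, 0, -0.04, 0, 0, -1, 1, -6, -1, -0.05, -0.01, 0, -1, 0, -6, -2, -0.04, 0, 0.0]
[-1, 0, 0, -19, 0, 0, 0, -1, 0, 0, -19, 0, 0, 0, -1, 0, 0, -19, 0, 0, 0, -1, 0, 0, -19, 0, 0, 0, -1, 0, 0, -19, 0, 0, 0, -1, 0, 0, -19, 0, 0, 0, -1, 0, 0, -19, 0, 0, 0, -1, 0, 1, -19, 0, 0, 0.0]
[0.48124611 0.20057348 0.31036612]
```

Request:
arm_command(moves=[-1, 0, -1, -4, 0, 0, 0, -1, 0, -1, -4, 0, 0, 0, -1, 0, -6, 0, -0.04, 0, 0, -1, 1, -6, 0, -0.04, -0.01, 0, -1, 0, -6, -1, -0.04, 0, 0, -1, 0, -5, 0, -0.04, 0, 0, -1, 1, -6, -1, -0.05, -0.01, 0, -1, 0, -6, -2, -0.04, 0, 0])

```text
clock: 5.98
tcp_pos: [0.4814, 0.1997, 0.1585]
orientation: [-0.0, -0.245, 0.97, 0.002]
wrist_force: [-0.1, 0.3, -0.1]
finger_gap: 0.0136
grip_force: 47.7
```

Request:
arm_command(moves=[-1, 0, 0, -10, 0, 0, 0, -1, 0, 0, -20, 0, 0, 0, -1, 0, 0, -20, 0, 0, 0, -1, 0, 0, -20, 0, 0, 0, -1, 0, 0, -20, 0, 0, 0, -1, 0, 0, -20, 0, 0, 0, -1, 0, 0, -20, 0, 0, 0, -1, 0, 1, -20, 0, 0, 0])

```text
clock: 6.98
tcp_pos: [0.4808, 0.2009, 0.3097]
orientation: [0.0, -0.245, 0.969, 0.001]
wrist_force: [-0.2, 0.2, -0.1]
finger_gap: 0.0134
grip_force: 47.7
```

Run:
```python
from plan import *
st=get_state(); p,r=pose(); print(p,r[:,2].round(3),st["joint_pos"].round(2),st["finger_gap"])
im,d=read_camera("wrist"); W=cloud("wrist",d,st); m=d>0
L=(W-p)@r; s=L[m&(abs(L[...,0])<.04)&(abs(L[...,1])<.04)&(L[...,2]>.03)&(L[...,2]<.16)]
for lo in np.arange(.03,.16,.01):
    q=s[(s[:,2]>=lo)&(s[:,2]<lo+.01)]
    if len(q): print(round(lo,2),len(q),q.min(0).round(4),q.max(0).round(4))
j=near(W[m],(.4816,.2002),.08,.1,.109); print("jar",len(j),circ(j))
b=near(W[m],(.493,-.187),.13,.064,.08); print("bowl",len(b),circ(b) if len(b)>30 else 0)
# plan transfer over bowl, foot at z .13
B=np.array([.493,-.187,0]); rows(p,r,[(B+[0,0,.30],r,8,-1)])
```

```text
[0.48084096 0.20093359 0.30966738] [-0.     0.002 -1.   ] [ 0.24  0.2   0.08  1.46  0.   -0.26] 0.013423341103216158
0.03 94 [ 0.006  -0.007   0.0303] [0.0088 0.0062 0.0399]
0.04 85 [ 0.005  -0.0073  0.0404] [0.0089 0.0065 0.0499]
0.05 90 [ 0.0052 -0.0074  0.05  ] [0.0094 0.0062 0.06  ]
0.06 143 [ 0.0056 -0.007   0.0601] [0.0145 0.0064 0.0698]
0.07 35 [ 0.0132 -0.0063  0.0701] [0.015  0.0048 0.0797]
0.08 36 [ 0.01   -0.0057  0.0805] [0.0132 0.0053 0.09  ]
0.09 36 [ 0.0095 -0.0059  0.09  ] [0.0132 0.0055 0.1   ]
0.1 35 [ 0.0089 -0.0061  0.1   ] [0.0131 0.0058 0.1096]
0.11 28 [ 0.0091 -0.0061  0.11  ] [0.0131 0.0049 0.1198]
0.12 28 [ 0.0103 -0.0053  0.12  ] [0.013  0.0051 0.13  ]
0.13 3 [ 0.0102 -0.0054  0.1313] [0.0124 0.0053 0.1315]
jar 1028 [0.4815 0.1993 0.039 ]
bowl 1363 [ 0.4928 -0.1856  0.0859]
[-1, 22, -43, 1, 0, 0, 0, -1, 21, -44, 1, 0, 0, 0, -1, 22, -43, 1, 0, 0, 0, -1, 22, -44, 1, 0, 0, 0, -1, 22, -43, 1, 0, 0, 0, -1, 21, -43, 2, 0, 0, 0, -1, 22, -44, 1, 0, 0, 0, -1, 22, -43, 1, 0, 0, 0.0]
```

Request:
arm_command(moves=[-1, 22, -43, 1, 0, 0, 0, -1, 21, -44, 1, 0, 0, 0, -1, 22, -43, 1, 0, 0, 0, -1, 22, -44, 1, 0, 0, 0, -1, 22, -43, 1, 0, 0, 0, -1, 21, -43, 2, 0, 0, 0, -1, 22, -44, 1, 0, 0, 0, -1, 22, -43, 1, 0, 0, 0])

```text
clock: 8.02
tcp_pos: [0.4928, -0.1887, 0.2982]
orientation: [-0.0, -0.245, 0.969, 0.001]
wrist_force: [-0.1, 0.2, -1.3]
finger_gap: 0.0136
grip_force: 47.7
```

Request:
arm_command(moves=[-1, 0, 0, 0, 0, 0, 0, -1, 0, 0, 0, 0, 0, 0])

```text
clock: 8.28
tcp_pos: [0.4927, -0.187, 0.298]
orientation: [-0.001, -0.245, 0.97, 0.002]
wrist_force: [-0.3, 0.2, -0.2]
finger_gap: 0.0137
grip_force: 47.6
```

```bash
cat > beads.py <<'E'
from plan import *
def project(n,st,P):
    f,cx,cy,Rm,e=campose(n,st); q=(P-e)@Rm; return q[:,:2]/q[:,2:]*f+[cx,cy]
def rectify(n,im,st,B,z=.036,s=4,half=90):
    """ortho image of the plane z about B: s px/mm... rows +x up, cols -y right"""
    k=int(2*half*s/1); g=np.arange(k)/s-half
    X=np.stack(np.meshgrid(g,g),-1)/1000   # X[...,0]=col -> -y ; row -> -x
    P=np.stack([B[0]-X[...,1],B[1]-X[...,0],np.full(X.shape[:2],z)],-1).reshape(-1,3)
    uv=project(n,st,P).astype(np.float32).reshape(k,k,2)
    return cv2.remap(im,uv[...,0],uv[...,1],cv2.INTER_LINEAR)
E
python3 - <<'E'
from beads import *
st=get_state(); p,r=pose(); print(p,st["joint_pos"].round(2))
im,d=read_camera("wrist"); W=cloud("wrist",d,st)[d>0]
b=near(W,(.493,-.187),.13,.066,.075); c=circ(b); print("bowl",len(b),c)
n=near(W,c[:2],.095,.066,.075); rr=np.hypot(*(n[:,:2]-c[:2]).T); print(np.percentile(rr,[1,5,50,95,99]))
f=near(W,c[:2],.06,.005,.018); print("floor",np.median(f[:,2]))
t=near(W,c[:2],.065,.031,.045); print("beadtop",len(t),np.median(t[:,2]))
# cluster bead tops: grid density
a=rectify("wrist",im,st,c); z=np.load("top.npz"); a2=rectify("top",z["p"],None,c)
cv2.circle(a,(360,360),43*4,(0,0,255),1); cv2.circle(a2,(360,360),43*4,(0,0,255),1)
cv2.imwrite("pics/f.png",cv2.resize(np.hstack([a,a2]),(800,400),interpolation=cv2.INTER_AREA))
E
```

```text
[ 0.49265854 -0.18695139  0.29795283] [-0.52  0.21  0.07  1.44  0.   -1.01]
bowl 2993 [ 0.493  -0.189   0.0862]
[0.08075778 0.0812842  0.08620902 0.09142932 0.09203933]
floor 0.012418465697844577
beadtop 1462 0.035238118888810566
```

View pics/f.png

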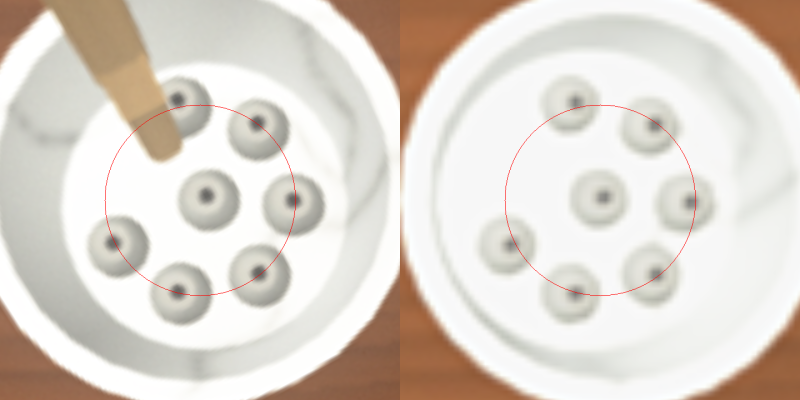

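The rectified view (200 px = bowl centre, 0.45 mm/px) shows the centre bead at (206,196) and ring beads at az 12° and 116°. The gap lies left of centre at about (115,158), which is azimuth 64°. I'm moving over it, turning the blade radial and lowering.

```bash
cat > stir.py <<'E'
from plan import *
B=np.array([.493,-.189,0]); ZT=.152
V=frame(np.array([0,0,-1.]),np.radians(64+90))
def at(az,r,z=ZT): a=np.radians(az); return B+[r*np.cos(a),r*np.sin(a),z]
def arc(p,r,a0,n,step,r0,r1):
    """n rows of step degrees from azimuth a0, radius r0 -> r1 (m)"""
    return rows(p,r,[(at(a0+step*k,r0+(r1-r0)*k/n),V,1,-1) for k in range(1,n+1)])
E
python3 - <<'E'
from stir import *
p,r=pose()
p,r=rows(p,r,[(at(64,.042,.25),V,8,-1),(at(64,.042,.17),V,5,-1),(at(64,.042),V,3,-1)])
print(p-at(64,.042))
E
```

```text
[-1, -4, 3, 6, 0, 0, -0.08, -1, -4, 2, 6, 0, 0, -0.08, -1, -5, 2, 6, 0, 0, -0.07, -1, -5, 2, 6, 0, 0, -0.08, -1, -4, 1, 6, 0, 0, -0.08, -1, -5, 1, 6, 0, 0, -0.08, -1, -5, 1, 6, 0, 0, -0.07, -1, -5, 0, 6, 0, 0, -0.08]
[-1, 0, 0, 16, 0, 0, 0, -1, 0, 0, 16, 0, 0, 0, -1, 0, 0, 16, 0, 0, 0, -1, 0, 0, 16, 0, 0, 0, -1, 0, 0, 16, 0, 0, 0, -1, 0, 0, 6, 0, 0, 0, -1, 0, 0, 6, 0, 0, 0, -1, 0, 0, 6, 0, 0, 0.0]
[-0.000385    0.00015296  0.00023103]
```

Request:
arm_command(moves=[-1, -4, 3, 6, 0, 0, -0.08, -1, -4, 2, 6, 0, 0, -0.08, -1, -5, 2, 6, 0, 0, -0.07, -1, -5, 2, 6, 0, 0, -0.08, -1, -4, 1, 6, 0, 0, -0.08, -1, -5, 1, 6, 0, 0, -0.08, -1, -5, 1, 6, 0, 0, -0.07, -1, -5, 0, 6, 0, 0, -0.08])

```text
clock: 9.32
tcp_pos: [0.5115, -0.1505, 0.2503]
orientation: [0.0, -0.531, 0.847, 0.001]
wrist_force: [-0.1, 0.7, -1.4]
finger_gap: 0.0136
grip_force: 47.7
```

Request:
arm_command(moves=[-1, 0, 0, 16, 0, 0, 0, -1, 0, 0, 16, 0, 0, 0, -1, 0, 0, 16, 0, 0, 0, -1, 0, 0, 16, 0, 0, 0, -1, 0, 0, 16, 0, 0, 0, -1, 0, 0, 6, 0, 0, 0, -1, 0, 0, 6, 0, 0, 0, -1, 0, 0, 6, 0, 0, 0])

```text
clock: 10.32
tcp_pos: [0.5115, -0.1522, 0.1522]
orientation: [0.0, -0.529, 0.849, 0.001]
wrist_force: [0.1, -0.2, -0.4]
finger_gap: 0.0137
grip_force: 47.6
```

Run:
```python
from stir import *
s=get_state(); p,r=pose(); print((p-at(64,.042)).round(4),s["wrist_force"].round(1),s["joint_pos"].round(2),(V.T@r).round(3))
p,r=arc(p,r,64,8,7.5,.042,.042)
p,r=arc(p,r,124,8,15,.042,.042)
p,r=arc(p,r,244,8,15,.042,.042)
```

```text
[ 0.0001 -0.001   0.0002] [ 0.1 -0.2 -0.4] [-0.44  0.27 -0.21  1.09  0.   -1.56] [[ 1.    -0.002 -0.002]
 [ 0.002  1.     0.002]
 [ 0.002 -0.002  1.   ]]
[-1, 0, 6, 0, 0, 0, 0, -1, 1, 5, 0, 0, 0, 0, -1, 1, 6, 0, 0, 0, 0, -1, 3, 5, 0, 0, 0, 0, -1, 3, 4, 0, 0, 0, 0, -1, 4, 4, 0, 0, 0, 0, -1, 4, 4, 0, 0, 0, 0, -1, 4, 3, 0, 0, 0, 0.0]
[-1, 10, 4, 0, 0, 0, 0, -1, 11, 1, 0, 0, 0, 0, -1, 11, -1, 0, 0, 0, 0, -1, 10, -4, 0, 0, 0, 0, -1, 9, -7, 0, 0, 0, 0, -1, 7, -9, 0, 0, 0, 0, -1, 4, -10, 0, 0, 0, 0, -1, 1, -11, 0, 0, 0, 0.0]
[-1, -1, -10, 0, 0, 0, 0, -1, -4, -11, 0, 0, 0, 0, -1, -7, -8, 0, 0, 0, 0, -1, -9, -7, 0, 0, 0, 0, -1, -10, -4, 0, 0, 0, 0, -1, -11, -2, 0, 0, 0, 0, -1, -11, 2, 0, 0, 0, 0, -1, -10, 4, 0, 0, 0, 0.0]
```

Request:
arm_command(moves=[-1, 0, 6, 0, 0, 0, 0, -1, 1, 5, 0, 0, 0, 0, -1, 1, 6, 0, 0, 0, 0, -1, 3, 5, 0, 0, 0, 0, -1, 3, 4, 0, 0, 0, 0, -1, 4, 4, 0, 0, 0, 0, -1, 4, 4, 0, 0, 0, 0, -1, 4, 3, 0, 0, 0, 0])

```text
clock: 11.32
tcp_pos: [0.4713, -0.1553, 0.1533]
orientation: [0.002, -0.529, 0.849, -0.001]
wrist_force: [5.7, -3.2, 0.6]
finger_gap: 0.0132
grip_force: 47.9
```

Request:
arm_command(moves=[-1, 10, 4, 0, 0, 0, 0, -1, 11, 1, 0, 0, 0, 0, -1, 11, -1, 0, 0, 0, 0, -1, 10, -4, 0, 0, 0, 0, -1, 9, -7, 0, 0, 0, 0, -1, 7, -9, 0, 0, 0, 0, -1, 4, -10, 0, 0, 0, 0, -1, 1, -11, 0, 0, 0, 0])

```text
clock: 12.32
tcp_pos: [0.4742, -0.2264, 0.1512]
orientation: [-0.0, -0.529, 0.849, 0.003]
wrist_force: [1.3, 1.3, 0.2]
finger_gap: 0.0134
grip_force: 47.8
```

```bash
cat > chk.py <<'E'
from beads import *
import sys
from stir import B
st=get_state(); p,r=pose(); v=p-B; print(v.round(4),"az",np.degrees(np.arctan2(v[1],v[0])).round(1),"r",np.hypot(*v[:2]).round(4),st["wrist_force"].round(1),st["ft_torque"].round(2))
im,d=read_camera("wrist"); W=cloud("wrist",d,st)[d>0]; b=near(W,B[:2],.13,.066,.075); print("bowl",len(b),circ(b))
a=rectify("wrist",im,st,B); z,_=read_camera("top"); a2=rectify("top",z,None,B)
cv2.imwrite(f"pics/{sys.argv[1]}.png",cv2.resize(np.hstack([a,a2]),(800,400),interpolation=cv2.INTER_AREA))
E
python3 chk.py g
```

```text
[-0.0188 -0.0374  0.1512] az -116.6 r 0.0419 [1.3 1.3 0.2] [ 0.54 -0.16 -0.04]
bowl 4714 [ 0.493  -0.1906  0.0858]
```

View pics/g.png

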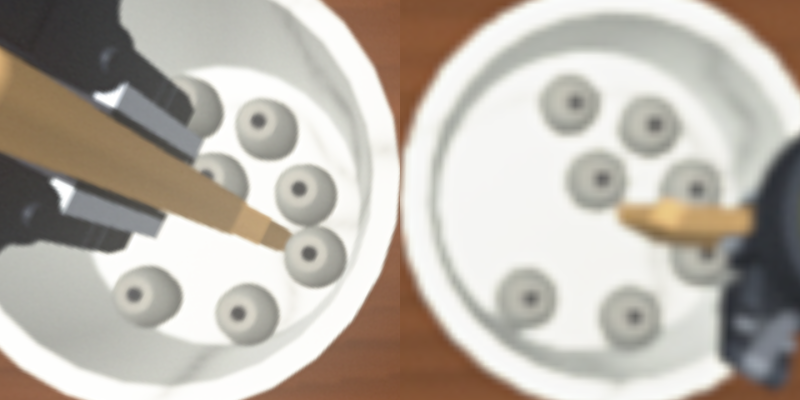

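View g, halfway round: the blade is at azimuth 243° at about (280,235). Two beads are already behind it at (147,295) and (245,313), and one is being pushed at (316,255). The centre bead has been nudged and forces are low, so I'm continuing.

Request:
arm_command(moves=[-1, -1, -10, 0, 0, 0, 0, -1, -4, -11, 0, 0, 0, 0, -1, -7, -8, 0, 0, 0, 0, -1, -9, -7, 0, 0, 0, 0, -1, -10, -4, 0, 0, 0, 0, -1, -11, -2, 0, 0, 0, 0, -1, -11, 2, 0, 0, 0, 0, -1, -10, 4, 0, 0, 0, 0])

```text
clock: 13.42
tcp_pos: [0.5344, -0.1864, 0.1517]
orientation: [-0.001, -0.529, 0.849, 0.001]
wrist_force: [-2.0, -2.0, -0.2]
finger_gap: 0.0135
grip_force: 47.8
```

Run:
```python
from stir import *
s=get_state(); p,r=pose(); v=p-B; az=np.degrees(np.arctan2(v[1],v[0])); print(v.round(4),az,s["wrist_force"].round(1),s["ft_torque"].round(2),(V.T@r).round(3))
for k in range(4): p,r=arc(p,r,4+120*k,8,15,[.042,.042,.04,.034][k],[.042,.04,.034,.030][k])
```

```text
[0.0414 0.0026 0.1517] 3.5869976799456933 [-2.  -2.  -0.2] [-0.86  0.73  0.01] [[ 1.    -0.002  0.001]
 [ 0.002  1.     0.003]
 [-0.001 -0.003  1.   ]]
[-1, -9, 6, 0, 0, 0, 0, -1, -7, 9, 0, 0, 0, 0, -1, -4, 10, 0, 0, 0, 0, -1, -1, 11, 0, 0, 0, 0, -1, 1, 11, 0, 0, 0, 0, -1, 4, 10, 0, 0, 0, 0, -1, 7, 9, 0, 0, 0, 0, -1, 9, 6, 0, 0, 0, 0.0]
[-1, 10, 4, 0, 0, 0, 0, -1, 11, 2, 0, 0, 0, 0, -1, 10, -2, 0, 0, 0, 0, -1, 10, -4, 0, 0, 0, 0, -1, 8, -7, 0, 0, 0, 0, -1, 7, -9, 0, 0, 0, 0, -1, 3, -10, 0, 0, 0, 0, -1, 2, -10, 0, 0, 0, 0.0]
[-1, -3, -10, 0, 0, 0, 0, -1, -4, -9, 0, 0, 0, 0, -1, -7, -8, 0, 0, 0, 0, -1, -8, -5, 0, 0, 0, 0, -1, -9, -3, 0, 0, 0, 0, -1, -9, 0, 0, 0, 0, 0, -1, -9, 2, 0, 0, 0, 0, -1, -8, 4, 0, 0, 0, 0.0]
[-1, -7, 5, 0, 0, 0, 0, -1, -5, 8, 0, 0, 0, 0, -1, -3, 8, 0, 0, 0, 0, -1, 0, 8, 0, 0, 0, 0, -1, 1, 8, 0, 0, 0, 0, -1, 4, 8, 0, 0, 0, 0, -1, 5, 6, 0, 0, 0, 0, -1, 7, 4, 0, 0, 0, 0.0]
```

Request:
arm_command(moves=[-1, -9, 6, 0, 0, 0, 0, -1, -7, 9, 0, 0, 0, 0, -1, -4, 10, 0, 0, 0, 0, -1, -1, 11, 0, 0, 0, 0, -1, 1, 11, 0, 0, 0, 0, -1, 4, 10, 0, 0, 0, 0, -1, 7, 9, 0, 0, 0, 0, -1, 9, 6, 0, 0, 0, 0])

```text
clock: 14.42
tcp_pos: [0.4706, -0.1552, 0.1527]
orientation: [0.001, -0.529, 0.849, 0.0]
wrist_force: [4.3, -0.8, 1.2]
finger_gap: 0.0135
grip_force: 47.8
```

Request:
arm_command(moves=[-1, 10, 4, 0, 0, 0, 0, -1, 11, 2, 0, 0, 0, 0, -1, 10, -2, 0, 0, 0, 0, -1, 10, -4, 0, 0, 0, 0, -1, 8, -7, 0, 0, 0, 0, -1, 7, -9, 0, 0, 0, 0, -1, 3, -10, 0, 0, 0, 0, -1, 2, -10, 0, 0, 0, 0])

```text
clock: 15.42
tcp_pos: [0.4757, -0.2251, 0.1515]
orientation: [-0.0, -0.529, 0.849, 0.002]
wrist_force: [0.8, 1.7, -0.4]
finger_gap: 0.0135
grip_force: 47.8
```

```bash
python3 chk.py h
```

```text
[-0.0173 -0.0361  0.1515] az -115.6 r 0.04 [ 0.8  1.7 -0.4] [ 0.48 -0.43  0.03]
bowl 4800 [ 0.4927 -0.1906  0.0857]
```

View pics/h.png

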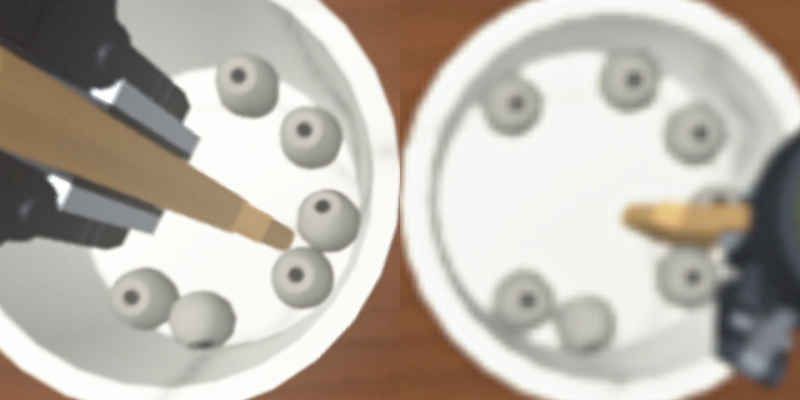

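View h at 1.5 rounds: the centre is empty, all seven beads lie in the outer ring, and one has tipped on its side at (202,320). The bowl hasn't moved. I'm continuing at the same radius.

Run:
```python
from stir import *
p,r=pose()
for k in range(5): p,r=arc(p,r,244+120*k,[8,8,8,8,5][k],15,[.040,.042,.042,.040,.036][k],[.042,.042,.040,.036,.032][k])
```

```text
[-1, -2, -9, 0, 0, 0, 0, -1, -3, -10, 0, 0, 0, 0, -1, -7, -9, 0, 0, 0, 0, -1, -8, -6, 0, 0, 0, 0, -1, -10, -5, 0, 0, 0, 0, -1, -11, -1, 0, 0, 0, 0, -1, -10, 1, 0, 0, 0, 0, -1, -10, 4, 0, 0, 0, 0.0]
[-1, -9, 7, 0, 0, 0, 0, -1, -7, 8, 0, 0, 0, 0, -1, -4, 11, 0, 0, 0, 0, -1, -1, 10, 0, 0, 0, 0, -1, 1, 11, 0, 0, 0, 0, -1, 4, 10, 0, 0, 0, 0, -1, 7, 9, 0, 0, 0, 0, -1, 9, 7, 0, 0, 0, 0.0]
[-1, 10, 4, 0, 0, 0, 0, -1, 11, 1, 0, 0, 0, 0, -1, 10, -2, 0, 0, 0, 0, -1, 10, -4, 0, 0, 0, 0, -1, 8, -7, 0, 0, 0, 0, -1, 7, -8, 0, 0, 0, 0, -1, 3, -10, 0, 0, 0, 0, -1, 2, -11, 0, 0, 0, 0.0]
[-1, -2, -10, 0, 0, 0, 0, -1, -5, -9, 0, 0, 0, 0, -1, -6, -8, 0, 0, 0, 0, -1, -8, -6, 0, 0, 0, 0, -1, -10, -3, 0, 0, 0, 0, -1, -9, -1, 0, 0, 0, 0, -1, -10, 2, 0, 0, 0, 0, -1, -8, 4, 0, 0, 0, 0.0]
[-1, -7, 7, 0, 0, 0, 0, -1, -5, 7, 0, 0, 0, 0, -1, -3, 9, 0, 0, 0, 0, -1, 0, 8, 0, 0, 0, 0, -1, 2, 9, 0, 0, 0, 0.0]
```

Request:
arm_command(moves=[-1, -2, -9, 0, 0, 0, 0, -1, -3, -10, 0, 0, 0, 0, -1, -7, -9, 0, 0, 0, 0, -1, -8, -6, 0, 0, 0, 0, -1, -10, -5, 0, 0, 0, 0, -1, -11, -1, 0, 0, 0, 0, -1, -10, 1, 0, 0, 0, 0, -1, -10, 4, 0, 0, 0, 0])

```text
clock: 16.52
tcp_pos: [0.5312, -0.1849, 0.1508]
orientation: [-0.003, -0.529, 0.849, 0.003]
wrist_force: [-4.0, -0.4, 0.6]
finger_gap: 0.0131
grip_force: 48.0
```

Request:
arm_command(moves=[-1, -9, 7, 0, 0, 0, 0, -1, -7, 8, 0, 0, 0, 0, -1, -4, 11, 0, 0, 0, 0, -1, -1, 10, 0, 0, 0, 0, -1, 1, 11, 0, 0, 0, 0, -1, 4, 10, 0, 0, 0, 0, -1, 7, 9, 0, 0, 0, 0, -1, 9, 7, 0, 0, 0, 0])

```text
clock: 17.52
tcp_pos: [0.4694, -0.1544, 0.1529]
orientation: [0.001, -0.529, 0.849, -0.0]
wrist_force: [5.6, -2.5, 0.3]
finger_gap: 0.0135
grip_force: 48.0
```

Request:
arm_command(moves=[-1, 10, 4, 0, 0, 0, 0, -1, 11, 1, 0, 0, 0, 0, -1, 10, -2, 0, 0, 0, 0, -1, 10, -4, 0, 0, 0, 0, -1, 8, -7, 0, 0, 0, 0, -1, 7, -8, 0, 0, 0, 0, -1, 3, -10, 0, 0, 0, 0, -1, 2, -11, 0, 0, 0, 0])

```text
clock: 18.52
tcp_pos: [0.4747, -0.2252, 0.1515]
orientation: [-0.001, -0.529, 0.849, 0.002]
wrist_force: [0.1, 3.2, -0.1]
finger_gap: 0.0133
grip_force: 47.8
```

```bash
python3 chk.py i
python3 - <<'E'
from stir import *
p,r=pose(); 
for k in range(2): p,r=arc(p,r,244+120*k,[8,5][k],15,[.040,.036][k],[.036,.032][k])
E
```

```text
[-0.0183 -0.0362  0.1515] az -116.8 r 0.0405 [ 0.1  3.2 -0.1] [ 1.19  0.02 -0.03]
bowl 4756 [ 0.4928 -0.1906  0.0857]
[-1, -2, -10, -1, 0, 0, 0, -1, -4, -9, 0, 0, 0, 0, -1, -7, -8, 0, 0, 0, 0, -1, -8, -6, 0, 0, 0, 0, -1, -10, -3, 0, 0, 0, 0, -1, -9, -1, 0, 0, 0, 0, -1, -10, 2, 0, 0, 0, 0, -1, -8, 4, 0, 0, 0, 0.0]
[-1, -7, 6, 1, 0, 0, 0, -1, -5, 8, 0, 0, 0, 0, -1, -3, 8, 0, 0, 0, 0, -1, 0, 9, 0, 0, 0, 0, -1, 2, 8, 0, 0, 0, 0.0]
```

Request:
arm_command(moves=[-1, -2, -10, 0, 0, 0, 0, -1, -4, -9, 0, 0, 0, 0, -1, -7, -8, 0, 0, 0, 0, -1, -8, -6, 0, 0, 0, 0, -1, -10, -3, 0, 0, 0, 0, -1, -9, -1, 0, 0, 0, 0, -1, -10, 2, 0, 0, 0, 0, -1, -8, 4, 0, 0, 0, 0])

```text
clock: 19.62
tcp_pos: [0.5264, -0.1859, 0.1516]
orientation: [-0.002, -0.529, 0.849, 0.002]
wrist_force: [-6.7, -3.1, 0.9]
finger_gap: 0.0136
grip_force: 47.9
```

Request:
arm_command(moves=[-1, -7, 6, 0, 0, 0, 0, -1, -5, 8, 0, 0, 0, 0, -1, -3, 8, 0, 0, 0, 0, -1, 0, 9, 0, 0, 0, 0, -1, 2, 8, 0, 0, 0, 0, -1, 0, 0, 0, 0, 0, 0])

```text
clock: 20.38
tcp_pos: [0.4981, -0.1574, 0.1524]
orientation: [0.0, -0.529, 0.849, 0.001]
wrist_force: [-0.6, -3.9, 0.5]
finger_gap: 0.0134
grip_force: 47.8
```

Request:
arm_command(moves=[-1, 0, 0, -5, 0, 0, 0, -1, 0, 0, -15, 0, 0, 0, -1, 0, 0, -22, 0, 0, 0, -1, 0, 0, -22, 0, 0, 0, -1, 0, 0, -22, 0, 0, 0, -1, 0, 0, -22, 0, 0, 0, -1, 0, 0, -22, 0, 0, 0, -1, 0, 0, -22, 0, 0, 0])

```text
clock: 21.38
tcp_pos: [0.4993, -0.1567, 0.3058]
orientation: [0.001, -0.529, 0.848, 0.002]
wrist_force: [0.7, 0.2, -0.9]
finger_gap: 0.0135
grip_force: 47.7
```

```bash
python3 chk.py j
python3 - <<'E'
from stir import *
p,r=pose(); J=np.array([.4815,.1995,0]); V2=frame(np.array([0,0,-1.]),np.radians(118.3))
rows(p,r,[(J+[0,0,.305],V2,9,-1)])
E
```

```text
[0.0063 0.0323 0.3058] az 79.0 r 0.033 [ 0.7  0.2 -0.9] [-0.02 -0.03  0.05]
bowl 3172 [ 0.493  -0.1893  0.0862]
[-1, -35, 19, 0, 0, 0, 0.07, -1, -33, 22, 1, 0, 0, 0.07, -1, -32, 24, 0, 0, 0, 0.07, -1, -29, 26, 0, 0, 0, 0.07, -1, -28, 28, 1, 0, 0, 0.07, -1, -26, 30, 0, 0, 0, 0.06, -1, -25, 32, 0, 0, 0, 0.07, -1, -21, 33, 1, 0, 0, 0.07]
[-1, -20, 35, 0, 0, 0, 0.07]
```

View pics/j.png

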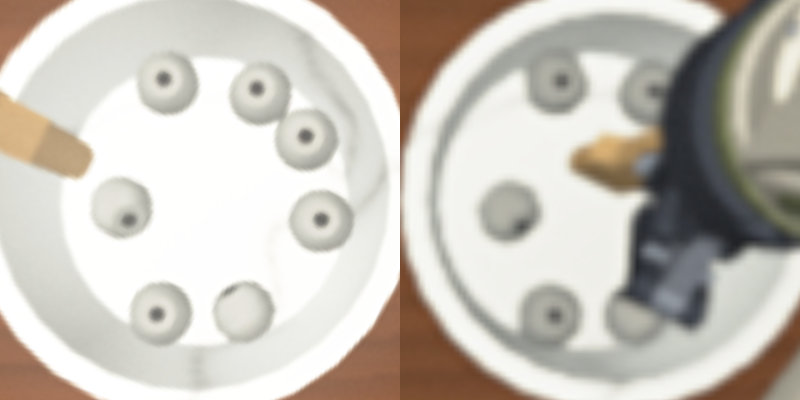

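View j: all seven beads are still in the bowl. The holes sit at (163,78), (257,88), (305,136), (320,220), (243,311), (157,314) and (122,207), each at least 10 mm from every starting spot, and the bowl hasn't moved. I'm heading back to the jar.

Request:
arm_command(moves=[-1, -35, 19, 0, 0, 0, 0.07, -1, -33, 22, 1, 0, 0, 0.07, -1, -32, 24, 0, 0, 0, 0.07, -1, -29, 26, 0, 0, 0, 0.07, -1, -28, 28, 1, 0, 0, 0.07, -1, -26, 30, 0, 0, 0, 0.06, -1, -25, 32, 0, 0, 0, 0.07, -1, -21, 33, 0, 0, 0, 0.07])

```text
clock: 22.48
tcp_pos: [0.4814, 0.1613, 0.3025]
orientation: [-0.001, -0.278, 0.961, 0.002]
wrist_force: [0.1, 0.0, -0.9]
finger_gap: 0.0132
grip_force: 47.7
```

Request:
arm_command(moves=[-1, -20, 35, 0, 0, 0, 0.07, -1, 0, 0, 0, 0, 0, 0, -1, 0, 0, 0, 0, 0, 0])

```text
clock: 22.85
tcp_pos: [0.4798, 0.1998, 0.3027]
orientation: [-0.001, -0.246, 0.969, 0.002]
wrist_force: [0.5, -0.9, -0.8]
finger_gap: 0.0135
grip_force: 47.7
```

Run:
```python
from plan import *
st=get_state(); p,r=pose(); print(p,r.round(3),st["wrist_force"].round(1))
im,d=read_camera("wrist"); W=cloud("wrist",d,st); m=d>0
L=(W-p)@r; s=L[m&(abs(L[...,0])<.04)&(abs(L[...,1])<.04)&(L[...,2]>.03)&(L[...,2]<.16)]
for lo in np.arange(.03,.16,.02):
    q=s[(s[:,2]>=lo)&(s[:,2]<lo+.02)]
    if len(q): print(round(lo,2),len(q),q.min(0).round(4),q.max(0).round(4))
j=near(W[m],(.4816,.2002),.08,.1,.109); c=circ(j); print("jar",len(j),c)
J=np.r_[c[:2],0]; V=frame(np.array([0,0,-1.]),np.radians(118.3))
p,r=rows(p,r,[(J+[0,0,.165],V,8,-1)]); print(p-J)
```

```text
[0.47979288 0.19978345 0.30269205] [[-0.879 -0.476 -0.003]
 [-0.476  0.879  0.003]
 [ 0.001  0.004 -1.   ]] [ 0.5 -0.9 -0.8]
0.03 192 [ 0.0064 -0.0077  0.0302] [0.0106 0.0062 0.05  ]
0.05 245 [ 0.0071 -0.0076  0.0502] [0.0175 0.0063 0.0699]
0.07 69 [ 0.0124 -0.0062  0.07  ] [0.0171 0.0052 0.0894]
0.09 71 [ 0.0119 -0.006   0.0903] [0.0165 0.0054 0.1098]
0.11 59 [ 0.0128 -0.0064  0.1104] [0.0169 0.0051 0.1295]
jar 1064 [0.4815 0.1992 0.039 ]
[-1, 0, 0, 17, 0, 0, 0, -1, 0, 0, 17, 0, 0, 0, -1, -1, -1, 18, 0, 0, 0, -1, 0, 0, 17, 0, 0, 0, -1, 0, 0, 17, 0, 0, 0, -1, 0, 0, 17, 0, 0, 0, -1, 0, -1, 17, 0, 0, 0, -1, 0, 0, 18, 0, 0, 0.0]
[-0.00023402 -0.00028293  0.16468452]
```

Request:
arm_command(moves=[-1, -1, 0, 17, 0, 0, 0, -1, -1, 0, 17, 0, 0, 0, -1, -1, -1, 18, 0, 0, 0, -1, 0, 0, 17, 0, 0, 0, -1, 0, 0, 17, 0, 0, 0, -1, 0, 0, 17, 0, 0, 0, -1, 0, -1, 17, 0, 0, 0, -1, 0, 0, 18, 0, 0, 0])

```text
clock: 23.9
tcp_pos: [0.4838, 0.1985, 0.1647]
orientation: [-0.0, -0.244, 0.97, 0.002]
wrist_force: [0.2, -0.1, 0.1]
finger_gap: 0.0137
grip_force: 47.7
```

Request:
arm_command(moves=[-1, 0, 0, 0, 0, 0, 0, -1, 0, 0, 0, 0, 0, 0])

```text
clock: 24.15
tcp_pos: [0.484, 0.1992, 0.1658]
orientation: [-0.0, -0.244, 0.97, 0.002]
wrist_force: [-0.6, -0.7, -0.4]
finger_gap: 0.0132
grip_force: 47.6
```

Run:
```python
from plan import *
st=get_state(); p,r=pose(); print(p,st["wrist_force"].round(1),st["ft_torque"].round(2))
P0=np.array([.4669,.2311,.141])+r[:,0]*-.0025   # first grasp pose, less the slip in the hand
p,r=rows(p,r,[(P0+[0,0,.008],GR,7,-1)]); print(p-P0)
```

```text
[0.48400457 0.19916208 0.16584518] [-0.6 -0.7 -0.4] [ 0.01 -0.01 -0.03]
[-1, 0, 5, 2, 0.04, 0, 0, -1, -1, 5, 3, 0.03, 0, 0, -1, 0, 6, 2, 0.04, 0.01, 0, -1, 0, 5, 2, 0.03, 0, 0, -1, -1, 6, 1, 0.04, 0, 0, -1, 0, 5, 2, 0.03, 0, 0, -1, -1, 6, 1, 0.04, 0.01, 0.0]
[0.00016375 0.00044913 0.00787564]
```

Request:
arm_command(moves=[-1, 0, 5, 2, 0.04, 0, 0, -1, -1, 5, 3, 0.03, 0, 0, -1, 0, 6, 2, 0.04, 0.01, 0, -1, 0, 5, 2, 0.03, 0, 0, -1, -1, 6, 1, 0.04, 0, 0, -1, 0, 5, 2, 0.03, 0, 0, -1, -1, 6, 1, 0.04, 0.01, 0, -1, 0, 0, 0, 0, 0, 0])

```text
clock: 25.15
tcp_pos: [0.4682, 0.2341, 0.1478]
orientation: [0.02, -0.244, 0.962, -0.122]
wrist_force: [0.5, -0.3, -1.2]
finger_gap: 0.0134
grip_force: 47.7
```

Request:
arm_command(moves=[-1, 0, 0, 2, 0, 0, 0, -1, 0, 1, 2, 0, 0, 0, -1, 0, 0, 1, 0, 0, 0, -1, 0, 0, 1, 0, 0, 0, -1, 0, 0, 0, 0, 0, 0])

```text
clock: 25.78
tcp_pos: [0.469, 0.2326, 0.1421]
orientation: [0.021, -0.243, 0.962, -0.122]
wrist_force: [0.0, 0.2, 0.3]
finger_gap: 0.0136
grip_force: 47.7
```

Request:
arm_command(moves=[-1, 0, 0, 1, 0, 0, 0, -1, 0, 0, 0, 0, 0, 0])

```text
clock: 26.02
tcp_pos: [0.469, 0.2325, 0.1412]
orientation: [0.021, -0.243, 0.962, -0.122]
wrist_force: [-0.2, -1.0, -1.0]
finger_gap: 0.0135
grip_force: 47.7
```

Run:
```python
from plan import *
st=get_state(); p,r=pose(); print(p,r[:,2],st["wrist_force"].round(1),st["ft_torque"].round(2), "foot",p+r@[.002,0,.135])
im,d=read_camera("wrist"); W=cloud("wrist",d,st)[d>0]; j=near(W,(.4816,.2002),.08,.1,.109); print("jar",len(j),circ(j)); cv2.imwrite("pics/k.png",im)
```

```text
[0.46901717 0.23252463 0.14116555] [ 0.09862388 -0.22430511 -0.96951563] [-0.2 -1.  -1. ] [ 0.22  0.11 -0.01] foot [0.48056885 0.20129903 0.01032014]
jar 2842 [0.4809 0.1994 0.0386]
```

View pics/k.png

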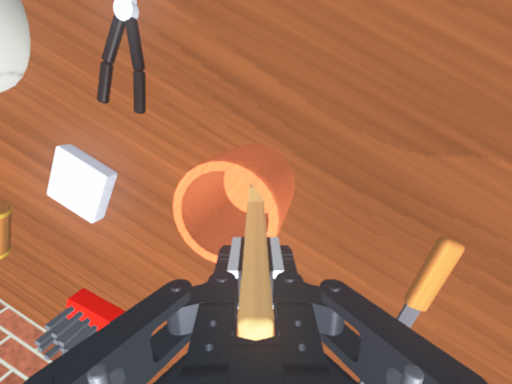

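View k shows the handle at (256,260) in the fingers, leaning on the jar's rim at about (262,230). The small side force agrees with light contact. I'm lowering in 1 mm steps.

Request:
arm_command(moves=[-1, 0, 0, 1, 0, 0, 0, -1, 0, 0, 0, 0, 0, 0])

```text
clock: 26.32
tcp_pos: [0.4692, 0.2324, 0.1404]
orientation: [0.021, -0.243, 0.962, -0.122]
wrist_force: [0.2, -0.4, 1.1]
finger_gap: 0.0135
grip_force: 48.1
```

Request:
arm_command(moves=[-1, 0, 0, 1, 0, 0, 0, -1, 0, 0, 0, 0, 0, 0])

```text
clock: 26.58
tcp_pos: [0.4694, 0.2324, 0.1401]
orientation: [0.021, -0.243, 0.962, -0.121]
wrist_force: [-1.4, 0.8, 5.7]
finger_gap: 0.0136
grip_force: 48.8
```

The foot has touched the jar's floor with 5.7 N upward. I'm releasing gradually.

Request:
arm_command(moves=[-1, 0, 0, 0, 0, 0, 0, -0.65, 0, 0, 0, 0, 0, 0, -0.6, 0, 0, 0, 0, 0, 0, -0.55, 0, 0, 0, 0, 0, 0, -0.5, 0, 0, 0, 0, 0, 0, -0.4, 0, 0, 0, 0, 0, 0, -0.3, 0, 0, 0, 0, 0, 0, -0.2, 0, 0, 0, 0, 0, 0], newtons=20)

```text
clock: 27.58
tcp_pos: [0.4692, 0.2321, 0.1393]
orientation: [0.021, -0.243, 0.962, -0.122]
wrist_force: [0.1, 0.8, 0.5]
finger_gap: 0.0339
grip_force: 0.0
```

Request:
arm_command(moves=[0, 0, 0, 0, 0, 0, 0, 0.4, 0, 0, 0, 0, 0, 0, 1, 0, 0, 0, 0, 0, 0, 1, 0, 0, 0, 0, 0, 0, 1, 0, 0, 0, 0, 0, 0])

```text
clock: 28.2
tcp_pos: [0.4692, 0.2321, 0.1393]
orientation: [0.021, -0.243, 0.962, -0.122]
wrist_force: [-0.4, -0.4, 0.4]
finger_gap: 0.0857
grip_force: 0.0
```

Run:
```python
from plan import *
st=get_state(); p,r=pose(); print(p,st["wrist_force"].round(1),st["finger_gap"])
im,d=read_camera("wrist"); W=cloud("wrist",d,st); L=(W-p)@r; m=d>0
j=near(W[m],(.4816,.2002),.08,.1,.109); print("jar",len(j),circ(j))
s=L[m&(abs(L[...,0])<.03)&(abs(L[...,1])<.025)&(L[...,2]>-.075)&(L[...,2]<.03)]
for lo in np.arange(-.08,.03,.02):
    q=s[(s[:,2]>=lo)&(s[:,2]<lo+.02)]
    if len(q): print(round(lo,2),len(q),q.min(0).round(4),q.max(0).round(4))
```

```text
[0.46923287 0.23210932 0.13926316] [-0.4 -0.4  0.4] 0.08571442736160448
jar 3193 [0.4809 0.1996 0.0387]
-0.08 1673 [-0.0004 -0.0167 -0.075 ] [ 0.0137  0.0156 -0.06  ]
-0.06 994 [ 0.0085 -0.0053 -0.06  ] [ 0.0137  0.0088 -0.04  ]
-0.04 614 [ 0.0088 -0.0055 -0.04  ] [ 0.0132  0.0084 -0.02  ]
-0.02 407 [ 0.0087 -0.0059 -0.02  ] [ 0.0131  0.0081 -0.0001]
0.0 283 [ 0.0087 -0.0059  0.    ] [0.0124 0.0079 0.0199]
0.02 115 [ 0.0069 -0.0061  0.02  ] [0.012  0.0151 0.0299]
```

Released, with the paddle centred between the open fingers. I'm backing out along the tool axis.

Request:
arm_command(moves=[1, 0, 0, -8, 0, 0, 0, 1, 0, 0, -15, 0, 0, 0, 1, 0, 0, -22, 0, 0, 0, 1, 0, 0, -22, 0, 0, 0, 1, 0, 0, -22, 0, 0, 0, 1, 0, 0, -22, 0, 0, 0, 1, 0, 0, -22, 0, 0, 0, 1, 0, 0, 0, 0, 0, 0])

```text
clock: 29.25
tcp_pos: [0.457, 0.263, 0.2709]
orientation: [0.023, -0.243, 0.962, -0.121]
wrist_force: [0.6, -0.1, -0.5]
finger_gap: 0.0857
grip_force: 0.0
```

Request:
arm_command(moves=[1, 0, 0, -10, 0, 0, 0, 1, 0, 0, 0, 0, 0, 0, 1, 0, 0, 0, 0, 0, 0, 1, 0, 0, 0, 0, 0, 0])

```text
clock: 29.75
tcp_pos: [0.4549, 0.264, 0.2774]
orientation: [0.02, -0.243, 0.962, -0.122]
wrist_force: [0.1, -1.0, -0.4]
finger_gap: 0.0858
grip_force: 0.0
```

Run:
```python
from plan import *
st=get_state(); p,r=pose(); print(p)
im,d=read_camera("wrist"); W=cloud("wrist",d,st)[d>0]; print("jar",circ(near(W,(.4816,.2002),.08,.1,.109)))
q=near(W,(.475,.225),.08,.115,.22); print("top",q[:,2].max(),q[q[:,2]>.197].mean(0))
z,dt=read_camera("top"); Wt=cloud("top",dt)[dt>0]; print("bowl",circ(near(Wt,(.48,-.2),.13,.062,.085)),"jar",circ(near(Wt,(.49,.2),.08,.1,.109)))
s,_=read_camera("scene"); cv2.imwrite("pics/l.png",np.hstack([cv2.resize(im,(400,300)),cv2.resize(s,(400,300))]))
```

```text
[0.45493404 0.26397022 0.27735705]
jar [0.481  0.2001 0.0389]
top 0.20516661706805522 [0.45745009 0.24591975 0.2023387 ]
bowl [ 0.4937 -0.1857  0.0862] jar [0.4825 0.2008 0.039 ]
```

View pics/l.png

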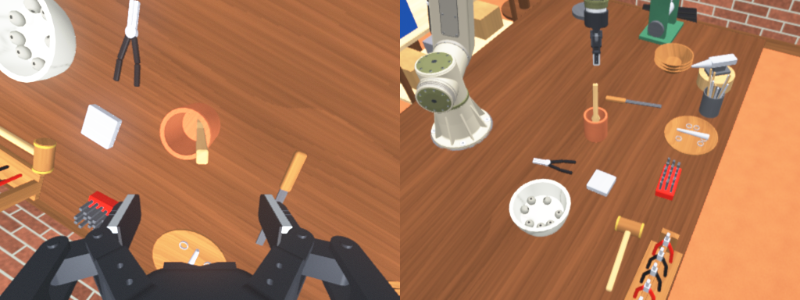

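The last picture shows the paddle standing in the jar at (200,140) on the left and (595,105) on the right. The beads are in the bowl at (540,207), the bench tools are untouched, and bowl and jar sit where they started. I'm handing in.

```bash
python3 -c "
from workcell import hand_in; print(hand_in())"
```

```text
the job is handed in; nothing more can be done
None
```

I stirred the beads three times round, stood the paddle back in the jar blade down and let go, then handed the job in at about 30 s; no beads spilled, and bowl, jar and the other tools stayed in place.

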